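# Close up the laundry caddy and hold its outer lid ready to wipe

### The job

In the laundry caddy, slide the wooden cover off the round pod well and fully home over the clothespin bay. Then take the nested pair of lids by the inner lid's knob, which stands up through the outer lid's collar, and carry and lower both together, without dropping them, until the inner lid is fully seated in the well with the outer lid still on it. Finally grip the outer lid alone by its collar and lift it straight up, leaving the inner lid seated and undisturbed, and finish while still holding the outer lid level, still, and completely clear above the knob; leave the other things on the counter where they are.

Things in the scene. Friction and masses are not known exactly. Their poses are not given: they have to be found in the camera images.
- caddy: White plastic laundry caddy, fixed to the counter, 150 (x) x 290 (y) mm, flat deck on top 80 mm above the counter. Origin: centre of its underside; z up, y along its length. The round well (86 mm hole in the deck) is centred at y = -70 mm, the rectangular clothespin bay (110 x 100 mm opening) at y = +70 mm. Rails for the cover run along y at x = +-67..73 mm and rise to 93 mm above the counter.
- well (a point): Centre of the well's mouth, at deck height (80 mm above the counter). Axes as the caddy's.
- cover (a joint): Slide of the cover along the caddy's +y. 0 = over the well, 0.140 = fully home against its stop over the clothespin bay (m). It starts somewhere from 0 to 0.03, drags with about 1.5 N of friction and stays where it is left.
- cover_grip (a point): Centre of the top of the upright grip on the cover, 113.5 mm above the counter; moves with the cover, axes as the caddy's. The cover is a flat walnut plate 128 (x) x 125 (y) x 6 mm, its top 87 mm above the counter; the grip in its middle is a bar 50 mm long along x, 12 mm thick along y, standing 26.5 mm above the plate: pinch it along y.
- inner_lid: Inner lid, white plastic, about 140 g, loose. Origin: centre of its underside, z up; it stands on the counter at the start. A tapered plug (68 mm across at the bottom, 78 mm at the top, 14 mm tall), then a round flange 96 mm across from z = 14 to 22 mm, then in the middle a round knob 20 mm in diameter from z = 22 to 81 mm. Seated, the flange lies on the deck and the plug is in the well.
- inner_rim (a point): Centre of the underside of the inner lid's flange (14 mm above its origin); coincides with the well point when the lid is seated.
- outer_lid: Outer lid, aluminium, about 130 g, loose, resting on the inner flange. Origin: centre of its disc's underside, z up (22 mm above the inner lid's origin when nested). Disc 110 mm across, 5 mm thick; a skirt at its edge reaches 6 mm down around the inner flange (3.5 mm play). Collar in its middle: see collar_top. Lifting the collar lifts the outer lid alone.
- collar_top (a point): Centre of the top of the outer lid's upright collar, 31 mm above the lid's origin. The collar is a tube, 44 mm outside and 34 mm inside diameter, standing 26 mm above the disc. When nested, the inner lid's knob passes loosely through it and stands 28 mm above it; lifting that knob lifts both lids.
- bowl: Round glass bowl 120 mm across, 55 mm high, bystander; origin: centre of its underside.
- pod_tub: White plastic pod tub with closed hinged lid, 110 x 90 x 109 mm, bystander; origin: centre of its underside.
- peg_tray: Walnut peg tray 120 x 150 mm with nine pegs, 48 mm high, bystander; origin: centre of its underside.
- pin_a: Yellow plastic clothespin, 76 mm long, 17 mm high, bystander; origin: centre of its underside.
- pin_b: The other yellow clothespin, same size, bystander.
There are look-alikes about, which are no part of the job. Leave any turquoise look-alike of the outer_lid alone.

How it is judged:
On the way, in this order (a step that is already met when the one before it is completed fails the run):
1. the cover is fully home over the clothespin bay (value of joint cover above 0.135 m), for 0.2 s.
2. the inner lid is seated in the well with the outer lid still nested on it (distance between inner_rim and well below 0.006 m and angle between inner_lid's own z axis and vertical below 0.06 rad and z of outer_lid in the frame of inner_lid below 0.027 m and horizontal distance between outer_lid and inner_lid below 0.008 m), for 0.2 s.
At the end, for the whole second after the job is handed in: Cover within 8 mm of its stop over the bay; inner lid seated in the well (6 mm, 0.06 rad), not touched by the fingers; outer lid held still in the fingers, level within 0.25 rad, its underside over 74 mm above the deck (knob top: 67 mm), touching neither inner lid nor caddy (value of joint cover above 0.132 m and distance between inner_rim and well below 0.006 m and angle between inner_lid's own z axis and vertical below 0.06 rad and contact force between the fingers and inner_lid below 0.2 N and z of outer_lid in the frame of well above 0.074 m and angle between outer_lid's own z axis and vertical below 0.25 rad and linear speed of outer_lid below 0.03 m/s and contact force between the fingers and outer_lid above 0.8 N and contact force between outer_lid and inner_lid below 0.1 N and contact force between outer_lid and caddy below 0.1 N); the arm keeps its last pose, push and grip.
It fails at once if the outer lid is parted from the inner lid (by over 10 mm) while the inner lid is not seated in the well, or the inner lid is unseated by lifting the outer (z of outer_lid in the frame of inner_lid above 0.032 m and (distance between inner_rim and well above 0.008 m or angle between inner_lid's own z axis and vertical above 0.12 rad)).
It fails at once if the lids are dropped into the well (inner lid faster than 0.3 m/s within 25 mm of its seat) (distance between inner_rim and well below 0.025 m and linear speed of inner_lid above 0.3 m/s).
It fails at once if a bystander is moved by more than 30 mm (distance of any of bowl, pod_tub, peg_tray, pin_a, pin_b from where it was at the start of the episode above 0.03 m).
It also fails if it takes over 72 s, if anything falls off the work surface, if the arm or the gripper's body presses on something with over 40 N, if the wrist force passes 120 N, or if a joint passes its speed limit or range.

### The arm

A 6-joint arm with a two-finger parallel gripper is mounted at the origin on the work surface. World frame = base frame: x ahead of the robot, y to its left, z up, the work surface at z = 0. Lengths are in m, angles in rad, forces in N, time in s.
With the tool pointing down it reaches from about 0.25 to 0.725 m from the base axis. Payload 4 kg.
Tool frame: the origin (TCP) lies midway between the tips of the shut fingers; the grasp point (between the pads) lies bot.tcp_to_grasp behind it (bot.tcp_to_grasp is the distance from the TCP to the grasp point, in m); z points along the fingers, y is the line along which they close (so a half turn about z gives the same grasp; the last joint's range is limited). The gripper opens to 85 mm and grips with 20 to 120 N. Pads are 22 mm wide; open, the fingers measure 114 mm over their backs; the gripper's body (76 mm by 85 mm) begins 54 mm behind the grasp point. The pads swing forward as they close: fully open they stand 13 mm farther back than shut.
Start: joints at [-1.136, 0.241, 0.005, 1.335, 0, 1.571], TCP at [0.211, -0.453, 0.206] pointing down, gripper open.
Joint ranges: [-2.72, 2.72], [-1.05, 1.87], [-1.09, 1.28], [-1.99, 2.15], [-1.42, 1.44], [-3.14, 3.14]. Speed limits (rad/s): [2.79, 2.79, 3.14, 3.14, 3.14, 3.14].

### API

Orientations are given as a unit quaternion [x, y, z, w].
In Python, from workcell import readout, camera, bot gives the robot as it stands. The module is installed in compiled form; this text tells all that it offers.
- The arm moves only by the tool jog_arm, never from a script. Its argument "motion" is a list of rows, each an object of numbers: "x", "y", "z": the shift along the tool's x, y, z in mm; "spin": the turn about the tool's z in degrees; "fingers": the closure, from -1 (fully open) to 1 (shut). A call has 1 to 8 rows; each row is the pose to reach, as a shift and turn from the pose commanded when the call began, along the tool's axes at that moment; what a row does not reach only later rows make up. A row lasts 1/8 s, in which the tool goes at most 62.5 mm and 10.7 degrees, less where a joint would pass 70% of its speed; a pose out of reach is approached as far as the arm can. A call with a gripper value outside its range is refused whole. The fingers move at their own pace and stop on an object; the grip force is fixed at half the most. Time passes only in rows, so rows that repeat a pose let the fingers close. It gives the time, the measured TCP pose, the force, the opening and the grip force at its end, in the units of the state.
- readout.get_obs(): the state, without advancing time (a new reading comes with each control period).
- camera(name): name is "scene" or "side" or "wrist"; returns a dict with "pixels" (420x560x3 uint8, red, green, blue), "K" (3x3 intrinsics, pixels), "rvec" (rotation vector, rad) and "tvec" (3), from world to camera coordinates, as OpenCV has them. Camera axes: x right, y down, z forward; pixel columns grow to the right and rows downward; lengths in m; the calibration is good to about 2 mm. A picture is of the moment at which its call begins. There is no depth.
- bot.job_done(): hands the job in; it is judged then, once.
The state is a dict: "clock": time; "joint_pos": joint angles; "joint_vel": joint speeds; "tau": joint torques, N m; "eef_pos": TCP position; "tool_rot": TCP orientation; "ft_force": force on the tool from outside, world axes, zero at the start; "ft_torque": the same for the moment, N m; "grip_width": finger opening in m; "grasp_force": force on a finger pad.
Only numpy, scipy, OpenCV 4.12 (cv2) and the standard library are available. Lean on these libraries where they do the work, as an engineer would, in place of code of your own. Each camera call takes 0.05 s, during which the arm holds its last target. There are 200 camera calls.

## Working session

There is one attempt and no reset: what is moved stays moved. The work goes in short steps, Python scripts to look and compute and a tool call to move; the robot and the scene stay as the last step left them, time stands still between calls to the robot, and variables do not carry over. Pictures are saved under pics/ and viewed, at most 10 in all, crops included, and the job is handed in when it is done.

Besides the shell and the picture viewer there is one more tool, called by a JSON object that holds its "fn" and its "kwargs". jog_arm: Moves the arm, as the interface text tells. Its arguments: {"type":"object","properties":{"motion":{"type":"array"}},"required":["motion"]}

```bash
mkdir -p pics; cat > h.py <<'E'
import numpy as np, cv2
from workcell import readout, camera, bot
def snap(name,fn=None):
    c=camera(name)
    if fn: cv2.imwrite('pics/'+fn,c['pixels'][:,:,::-1])
    return c
def ray(c,u,v):
    R,_=cv2.Rodrigues(np.array(c['rvec'],float)); t=np.array(c['tvec'],float).ravel()
    d=R.T@np.linalg.inv(c['K'])@np.array([u,v,1.]); o=-R.T@t
    return o,d/np.linalg.norm(d)
def plane(c,u,v,z):
    o,d=ray(c,u,v); return o+d*(z-o[2])/d[2]
def tri(rs):
    A=np.zeros((3,3));b=np.zeros(3)
    for o,d in rs:
        P=np.eye(3)-np.outer(d,d);A+=P;b+=P@o
    p=np.linalg.solve(A,b)
    return p,[np.linalg.norm((np.eye(3)-np.outer(d,d))@(p-o)) for o,d in rs]
def proj(c,p):
    return cv2.projectPoints(np.array(p,float).reshape(-1,1,3),np.array(c['rvec'],float),np.array(c['tvec'],float),np.array(c['K'],float),None)[0].reshape(-1,2)
E
python3 - <<'E'
from h import *
s=snap('scene');d=snap('side')
import pickle;pickle.dump((s,d),open('v.pkl','wb'))
cv2.imwrite('pics/a.png',s['pixels'][:,:,::-1]);cv2.imwrite('pics/b.png',d['pixels'][:,:,::-1])
for c in (s,d): print(ray(c,280,210),c['K'][0,0])
print(readout.get_obs(),bot.tcp_to_grasp)
E
```

```text
(array([ 1.00904683, -0.59067114,  1.12804095]), array([-0.33823015,  0.44695462, -0.8281497 ])) 399.9037758527347
(array([ 0.03439367, -1.02399079,  1.26255905]), array([ 0.3356569 ,  0.61136172, -0.71663889])) 496.067731252182
{'clock': 0.1, 'joint_pos': array([-1.13600181e+00,  2.41370797e-01,  3.85047788e-03,  1.33523773e+00,
        5.87587833e-06,  1.57076723e+00]), 'joint_vel': array([ 0.00116376,  0.00019838,  0.00256314,  0.00012572, -0.00127294,
        0.00056574]), 'tau': array([-1.16236817e-03, -3.73137438e+01,  2.53010792e+01,  1.08570783e-02,
       -1.20447621e-04,  3.32722244e-06]), 'eef_pos': array([ 0.21034657, -0.45290216,  0.20558226]), 'tool_rot': array([ 9.76458531e-01,  2.15702978e-01, -2.08678569e-04, -9.58412564e-04]), 'ft_force': array([-0.24391971, -0.57180996, -0.37489681]), 'ft_torque': array([-0.00271374, -0.0149141 , -0.0209039 ]), 'grasp_force': 0.0, 'grip_width': 0.08563770758326153} 0.0187
```

View pics/a.png

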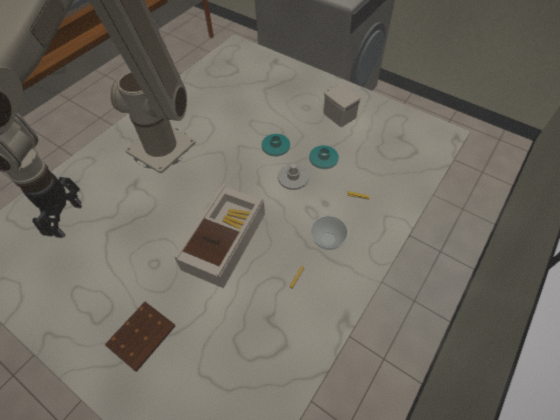

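View pics/b.png

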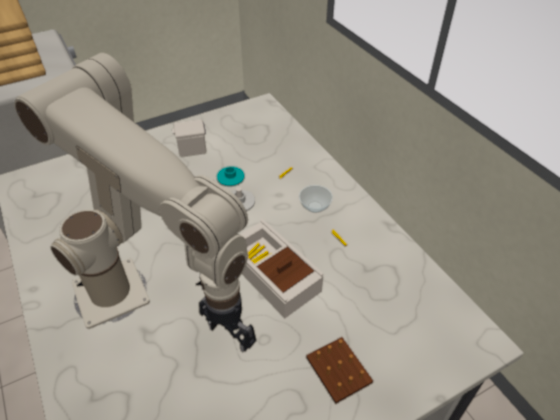

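The scene view shows three lid candidates: the grey aluminium lid with a white knob at (293,175), and turquoise ones at (276,144) and (324,156). The grey one fits. The caddy is at about (222,235), with its brown cover near (210,241). In the side view the grey lid is at (240,198), partly hidden by the arm, and the cover is at (286,270). I'll confirm in one enlarged crop.

```bash
python3 - <<'E'
from h import *
import pickle
s,d=pickle.load(open('v.pkl','rb'))
def crop(c,x,y,w=100,h=75): return cv2.resize(c['pixels'][y:y+h,x:x+w,::-1],(400,300),interpolation=cv2.INTER_CUBIC)
o=np.vstack([np.hstack([crop(s,245,125),crop(d,190,155)]),np.hstack([crop(s,170,200),crop(d,235,235)])])
cv2.imwrite('pics/c.png',o)
for c,n,bb in((s,'s',(170,180,275,290)),(d,'d',(230,220,330,320))):
    hsv=cv2.cvtColor(c['pixels'],cv2.COLOR_RGB2HSV)
    m=((hsv[...,0]<14)|(hsv[...,0]>170))&(hsv[...,1]>90)&(hsv[...,2]<150)
    m=m.astype(np.uint8);k=np.zeros_like(m);x0,y0,x1,y1=bb;k[y0:y1,x0:x1]=m[y0:y1,x0:x1]
    cs=max(cv2.findContours(k,0,2)[0],key=cv2.contourArea)
    q=cv2.approxPolyDP(cs,5,True).reshape(-1,2);print(n,cv2.contourArea(cs),q.tolist(),[np.round(plane(c,*p,.087),3).tolist() for p in q])
E
```

```text
s 1239.0 [[204, 220], [184, 250], [219, 264], [232, 233]] [[0.411, -0.192, 0.087], [0.432, -0.304, 0.087], [0.547, -0.281, 0.087], [0.512, -0.179, 0.087]]
d 1241.5 [[287, 247], [258, 266], [282, 291], [312, 271]] [[0.527, -0.171, 0.087], [0.415, -0.193, 0.087], [0.434, -0.306, 0.087], [0.546, -0.287, 0.087]]
```

View pics/c.png

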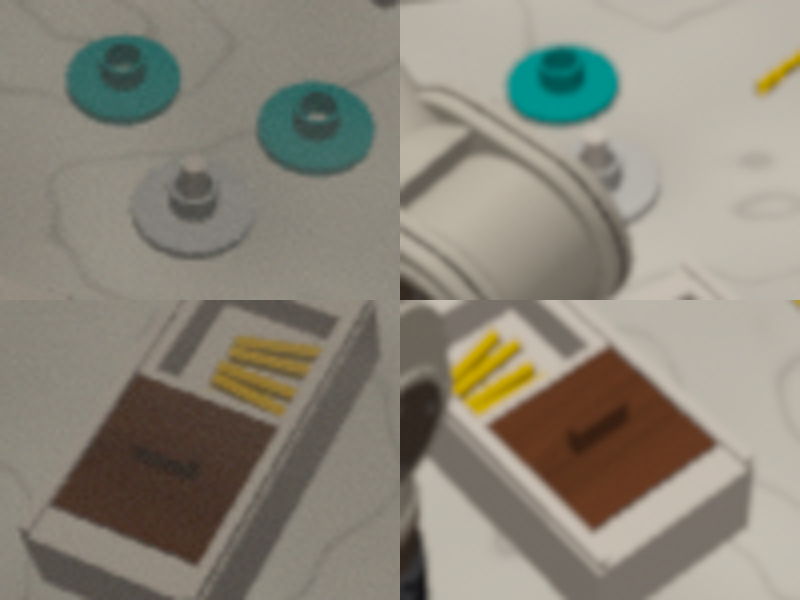

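The crop shows the grey lid with its white knob standing through the collar: collar (293.7,170.5) in the scene view and knob tip (239,189) in the side view. The turquoise ones have empty collars. The cover sits over the well end, with yellow pins visible in the bay. The cover centre is about (0.481,-0.239), and the caddy yaw is about 9.5°. Next I'll move above the cover to measure with the wrist camera.

{"fn": "jog_arm", "kwargs": {"motion": [{"x":40,"y":-10,"z":-45,"spin":8},{"x":100,"y":-25,"z":-45,"spin":15},{"x":160,"y":-40,"z":-45,"spin":15},{"x":220,"y":-55,"z":-45,"spin":15},{"x":280,"y":-68,"z":-45,"spin":15},{"x":336,"y":-80,"z":-45,"spin":15},{"x":336,"y":-80,"z":-45,"spin":15},{"x":336,"y":-80,"z":-45,"spin":15}]}}

```text
validation failed for argument at $.mo...
```

```bash
python3 - <<'E'
from h import *
import pickle
w=snap('wrist');s=snap('scene');d=snap('side')
pickle.dump((w,s,d),open('v2.pkl','wb'))
o=np.zeros((600,800,3),np.uint8)
o[:420,:560]=w['pixels'][:,:,::-1]
o[420:600,:240]=cv2.resize(s['pixels'][140:200,260:340,::-1],(240,180),interpolation=cv2.INTER_CUBIC)
o[420:600,260:500]=cv2.resize(d['pixels'][160:220,200:280,::-1],(240,180),interpolation=cv2.INTER_CUBIC)
cv2.imwrite('pics/d.png',o)
print(readout.get_obs()['eef_pos'],ray(w,280,210),w['K'][0,0])
E
```

```text
[ 0.2104772  -0.45321186  0.20599198] (array([ 0.28279866, -0.41931755,  0.37399784]), array([-0.26658016, -0.13608517, -0.95415714])) 323.58889734604895
```

View pics/d.png

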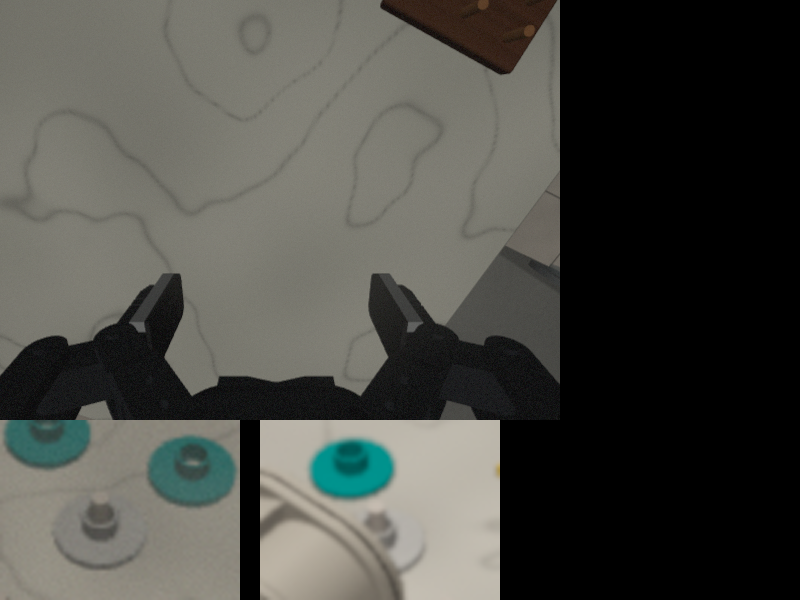

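The move was refused, so the arm is still at its start and the wrist view shows bare counter and the peg tray. A row probably needs every field, so I'll resend it with "fingers".

{"fn": "jog_arm", "kwargs": {"motion": [{"x":40,"y":-10,"z":-45,"spin":8,"fingers":-1},{"x":100,"y":-25,"z":-45,"spin":15,"fingers":-1},{"x":160,"y":-40,"z":-45,"spin":15,"fingers":-1},{"x":220,"y":-55,"z":-45,"spin":15,"fingers":-1},{"x":280,"y":-68,"z":-45,"spin":15,"fingers":-1},{"x":336,"y":-80,"z":-45,"spin":15,"fingers":-1},{"x":336,"y":-80,"z":-45,"spin":15,"fingers":-1},{"x":336,"y":-80,"z":-45,"spin":15,"fingers":-1}]}}

```text
clock: 1.25
eef_pos: [0.4813, -0.2393, 0.251]
tool_rot: [0.996, 0.087, -0.001, -0.0]
ft_force: [0.7, 0.6, 0.6]
grip_width: 0.0855
grasp_force: 0.0
```

```bash
python3 - <<'E'
from h import *
import pickle
w=snap('wrist');s=snap('scene');d=snap('side')
pickle.dump((w,s,d),open('v2.pkl','wb'))
o=np.zeros((600,800,3),np.uint8)
o[:420,:560]=w['pixels'][:,:,::-1]
o[420:600,:240]=cv2.resize(s['pixels'][140:200,260:340,::-1],(240,180),interpolation=cv2.INTER_CUBIC)
o[420:600,260:500]=cv2.resize(d['pixels'][160:220,200:280,::-1],(240,180),interpolation=cv2.INTER_CUBIC)
cv2.imwrite('pics/e.png',o)
print(proj(w,[.481,-.239,.1135]),ray(w,280,210))
for c,bb in((s,(265,155,320,195)),(d,(200,180,270,225))):
    x0,y0,x1,y1=bb;g=c['pixels'][y0:y1,x0:x1].astype(int);print(g.max(2)[::4,::6])
E
```

```text
[[276.09078396 194.2312405 ]] (array([ 0.55997712, -0.2250706 ,  0.41932511]), array([-0.29374195, -0.064029  , -0.95373788]))
[[146  96  89 139 143 140 139 139 108  69]
 [149 148 148 148 143 143 131 137 111 106]
 [147 147 143 138 135 136 137 138  93 109]
 [146 149 149 137 130 126 133 139 137  93]
 [147 151 149 135  93  91 134 135 141 140]
 [147 151 144 136  90 112 135 134 140 140]
 [151 150 144 136 114  91 136 130 140 140]
 [149 151 153 132 134 132 135 130 137 141]
 [147 151 153 127 116 132 105 140 140 144]
 [141 152 152 149 150 146 143 145 145 145]]
[[183 182 182 133 145 144 146 124 187 186 186 186]
 [180 182 182 173 121 133 118 181 184 184 185 146]
 [175 181 181 180 179 176 190 181 182 183 184 134]
 [153 181 181 180 179 178 131 143 177 181 184 112]
 [146 181 183 181 180 178 119 131 178 176 184  92]
 [146 181 185 177 181 181 109 106 179 170 185 185]
 [145 186 188 187 167 180 174 175 180 159 187 189]
 [138 190 183 191 189 172 181 181 156 186 189 190]
 [190 191 189 191 192 185 153 153 188 190 191 191]
 [189 187 191 191 192 192 193 193 193 193 191 191]
 [187 182 189 190 191 193 193 194 194 193 189 189]
 [185 183 183 186 189 191 193 193 192 183 196 191]]
```

View pics/e.png

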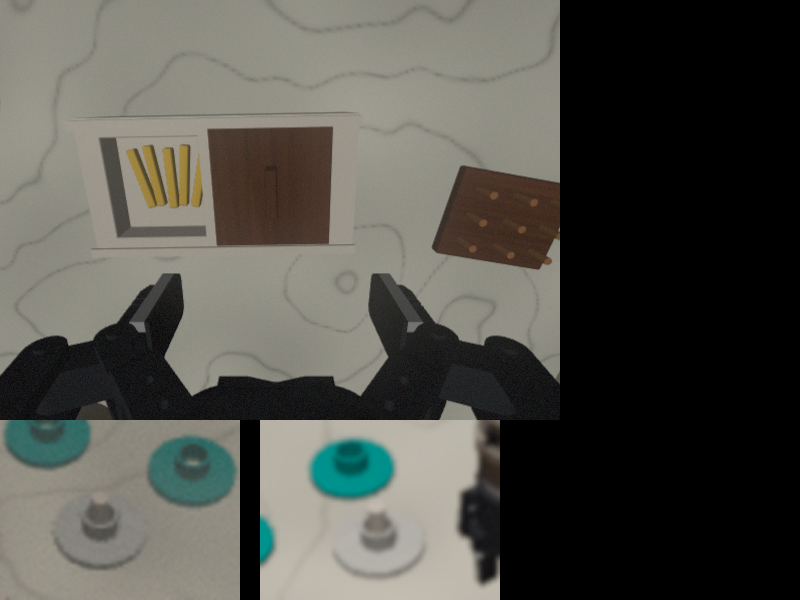

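The wrist view shows the cover as a quad of about (207..333, 127..245), the grip bar's top at about (271,168–215), the bay at left with its pins, and the peg tray at right. The lower crops show the grey lid unobstructed: knob tip at scene (293,165.7) and side (239,191). Next I'll triangulate.

```bash
python3 - <<'E'
from h import *
import pickle
s,d=pickle.load(open('v.pkl','rb')); w,s2,d2=pickle.load(open('v2.pkl','rb'))
def quad(c,bb):
    hsv=cv2.cvtColor(c['pixels'],cv2.COLOR_RGB2HSV)
    m=(((hsv[...,0]<14)|(hsv[...,0]>170))&(hsv[...,1]>75)&(hsv[...,2]<150)).astype(np.uint8)
    k=np.zeros_like(m);x0,y0,x1,y1=bb;k[y0:y1,x0:x1]=m[y0:y1,x0:x1]
    k=cv2.morphologyEx(k,cv2.MORPH_CLOSE,np.ones((7,7)))
    cs=max(cv2.findContours(k,0,2)[0],key=cv2.contourArea)
    q=cv2.approxPolyDP(cs,7,True).reshape(-1,2).astype(float)
    # fit each side by line, intersect
    P=cs.reshape(-1,2).astype(float);L=[]
    for i in range(len(q)):
        a,b=q[i],q[(i+1)%len(q)];t=(P-a)@(b-a)/((b-a)@(b-a));n=abs(np.cross(b-a,P-a))/np.linalg.norm(b-a)
        sel=P[(t>.12)&(t<.88)&(n<3)].astype(np.float32);vx,vy,x,y=cv2.fitLine(sel,cv2.DIST_HUBER,0,.01,.01).ravel()
        L.append(np.cross([x,y,1],[x+vx,y+vy,1]))
    r=[np.cross(L[i-1],L[i]) for i in range(len(L))]
    return np.array([p[:2]/p[2] for p in r])
Q={}
for n,c,bb in(('s',s,(170,180,275,290)),('d',d,(230,220,330,320)),('w',w,(190,100,350,255))):
    q=quad(c,bb);X=np.array([plane(c,*p,.087) for p in q]);Q[n]=(c,q,X)
    print(n,q.round(1).tolist(),X[:,:2].round(4).tolist(),X.mean(0).round(4), np.linalg.norm(X-np.roll(X,1,0),axis=1).round(4))
for p,x in zip(Q['w'][1],Q['w'][2]):
    rs=[ray(w,*p)]
    for n in 'sd':
        c,q,X=Q[n];i=np.argmin(np.linalg.norm(X-x,axis=1));rs.append(ray(c,*q[i]))
    P,r=tri(rs);print('tri',P.round(4),np.round(r,4))
print('barmid wrist @.1135',plane(w,271,192,.1135), 'knob',tri([ray(s2,293,165.7),ray(d2,239,191)]),'disc',tri([ray(s2,293.3,176.7),ray(d2,239.3,200.3)]))
E
```

```text
s [[204.1, 218.9], [183.4, 250.4], [218.5, 264.8], [237.8, 232.3]] [[0.4087, -0.1884], [0.4317, -0.3059], [0.5472, -0.2833], [0.5252, -0.1672]] [ 0.4782 -0.2362  0.087 ] [0.1184 0.1198 0.1177 0.1181]<stdin>:14: DeprecationWarning: Arrays of 2-dimensional vectors are deprecated. Use arrays of 3-dimensional vectors instead. (deprecated in NumPy 2.0)
Traceback (most recent call last):
cv2.error: OpenCV(4.12.0) /io/opencv/modules/imgproc/src/linefit.cpp:50: error: (-215:Assertion failed) count > 0 in function 'fitLine2D_wods'
```

```bash
cat > q.py <<'E'
from h import *
def quad(c,bb):
    hsv=cv2.cvtColor(c['pixels'],cv2.COLOR_RGB2HSV)
    m=(((hsv[...,0]<14)|(hsv[...,0]>170))&(hsv[...,1]>75)&(hsv[...,2]<150)).astype(np.uint8)
    k=np.zeros_like(m);x0,y0,x1,y1=bb;k[y0:y1,x0:x1]=m[y0:y1,x0:x1]
    k=cv2.morphologyEx(k,cv2.MORPH_CLOSE,np.ones((7,7)))
    cs=max(cv2.findContours(k,0,cv2.CHAIN_APPROX_NONE)[0],key=cv2.contourArea)
    q=cv2.approxPolyN(cs,4).reshape(-1,2).astype(float)
    P=cs.reshape(-1,2).astype(float);L=[]
    for i in range(4):
        a,b=q[i],q[(i+1)%4];e=b-a;f=P-a;t=f@e/(e@e);n=abs(e[0]*f[:,1]-e[1]*f[:,0])/np.linalg.norm(e)
        sel=P[(t>.12)&(t<.88)&(n<4)].astype(np.float32);vx,vy,x,y=cv2.fitLine(sel,cv2.DIST_HUBER,0,.01,.01).ravel()
        L.append(np.cross([x,y,1],[x+vx,y+vy,1]))
    return np.array([p[:2]/p[2] for p in (np.cross(L[i-1],L[i]) for i in range(4))])
E
cat > m.py <<'E'
from q import *
import pickle
s,d=pickle.load(open('v.pkl','rb')); w,s2,d2=pickle.load(open('v2.pkl','rb'))
Q={}
for n,c,bb in(('s',s,(170,180,275,290)),('d',d,(230,220,330,320)),('w',w,(190,100,350,255))):
    q=quad(c,bb);X=np.array([plane(c,*p,.087) for p in q]);Q[n]=(c,q,X)
    print(n,q.round(1).tolist(),X.mean(0).round(4), np.linalg.norm(X-np.roll(X,1,0),axis=1).round(4))
T=[]
for p,x in zip(Q['w'][1],Q['w'][2]):
    rs=[ray(w,*p)]
    for n in 'sd':
        c,q,X=Q[n];i=np.argmin(np.linalg.norm(X-x,axis=1));rs.append(ray(c,*q[i]))
    P,r=tri(rs);T.append(P);print('tri',P.round(4),np.round(r,4))
print('centre',np.mean(T,0))
print('barmid wrist @.1135',plane(w,271,192,.1135), 'knob',tri([ray(s2,293,165.7),ray(d2,239,191)]),'disc',tri([ray(s2,293.3,176.7),ray(d2,239.3,200.3)]))
E
python3 m.py
```

```text
s [[237.7, 232.0], [218.4, 264.6], [183.5, 250.3], [204.3, 219.0]] [ 0.478  -0.2358  0.087 ] [0.117  0.1185 0.1173 0.1193]
d [[313.0, 270.2], [282.7, 291.7], [256.9, 265.9], [287.1, 246.5]] [ 0.4815 -0.2387  0.087 ] [0.1184 0.1179 0.1197 0.1177]
w [[327.3, 242.6], [217.5, 244.3], [208.1, 129.4], [331.6, 127.6]] [ 0.4787 -0.2341  0.087 ] [0.1239 0.1223 0.1244 0.1229]
tri [ 0.4324 -0.3069  0.0885] [0.0028 0.001  0.0034]
tri [ 0.4101 -0.189   0.0891] [0.004  0.0003 0.0038]
tri [ 0.5272 -0.1659  0.0873] [0.0039 0.0028 0.0032]
tri [ 0.5497 -0.2839  0.088 ] [0.0019 0.0023 0.002 ]
centre [ 0.47986521 -0.23642804  0.08821992]
barmid wrist @.1135 [ 0.482352  -0.2337321  0.1135   ] knob (array([0.51164958, 0.14864166, 0.07257285]), [np.float64(0.005462037968032384), np.float64(0.0054620379680321495)]) disc (array([0.51317148, 0.15059261, 0.01886999]), [np.float64(0.0006148963347854486), np.float64(0.0006148963347854592)])
```

Plate height triangulates to 0.088 m (text says 0.087), the centre is (0.480,-0.2365) and the yaw about 10.9°. I'll descend and close on the grip.

{"fn": "jog_arm", "kwargs": {"motion": [{"x":-0.5,"y":-3,"z":50,"spin":-1,"fingers":-1},{"x":-0.5,"y":-3,"z":100,"spin":-1,"fingers":-1},{"x":-0.5,"y":-3,"z":135,"spin":-1,"fingers":-1},{"x":-0.5,"y":-3,"z":156,"spin":-1,"fingers":-1},{"x":-0.5,"y":-3,"z":156,"spin":-1,"fingers":-0.3},{"x":-0.5,"y":-3,"z":156,"spin":-1,"fingers":0.3},{"x":-0.5,"y":-3,"z":156,"spin":-1,"fingers":1},{"x":-0.5,"y":-3,"z":156,"spin":-1,"fingers":1}]}}

```text
clock: 2.4
eef_pos: [0.4813, -0.2369, 0.0965]
tool_rot: [0.995, 0.095, 0.001, 0.001]
ft_force: [0.1, 0.3, -0.1]
grip_width: 0.0122
grasp_force: 0.0
```

{"fn": "jog_arm", "kwargs": {"motion": [{"x":0,"y":0,"z":0,"spin":0,"fingers":1},{"x":0,"y":0,"z":0,"spin":0,"fingers":1},{"x":0,"y":0,"z":0,"spin":0,"fingers":1},{"x":0,"y":0,"z":0,"spin":0,"fingers":1}]}}

```text
clock: 2.9
eef_pos: [0.4806, -0.2365, 0.0954]
tool_rot: [0.995, 0.095, -0.0, -0.0]
ft_force: [-1.0, 0.6, 0.5]
grip_width: -0.0001
grasp_force: 0.0
```

The fingers closed to zero width, so they hold nothing. I'll look.

```bash
python3 - <<'E'
from h import *
import pickle
w=snap('wrist');s=snap('scene');d=snap('side')
pickle.dump((w,s,d),open('v3.pkl','wb'))
o=np.zeros((600,800,3),np.uint8)
o[:300,:400]=cv2.resize(w['pixels'][:,:,::-1],(400,300))
o[:300,400:]=cv2.resize(s['pixels'][190:280,165:285,::-1],(400,300),interpolation=cv2.INTER_CUBIC)
o[300:,:400]=cv2.resize(d['pixels'][220:310,230:350,::-1],(400,300),interpolation=cv2.INTER_CUBIC)
cv2.imwrite('pics/f.png',o)
E
```

```text
(no output)
```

View pics/f.png

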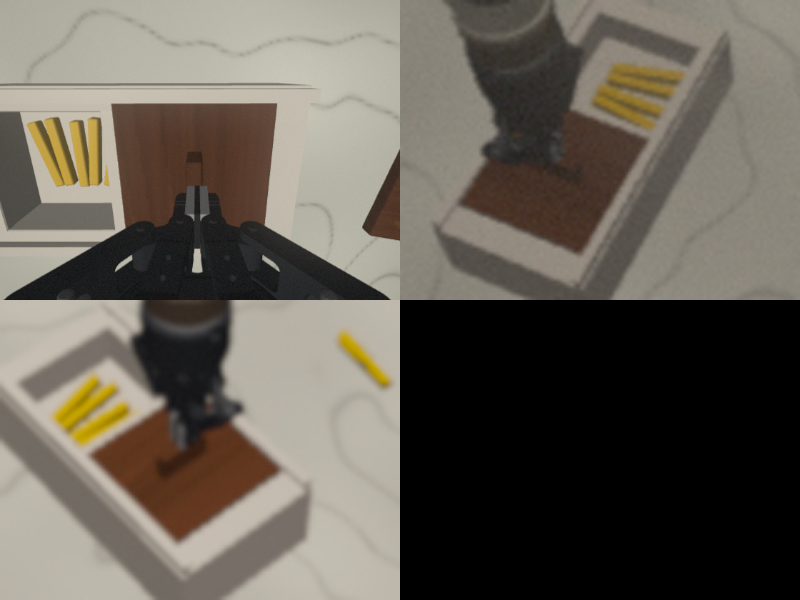

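The view shows the fingers shut right at the bar, which lies at wrist-crop column 194 and extends from row 152. The bar appears unobstructed in the side view (158,468)–(205,440), so the tips may be above it. I'll check the bar's true height with two views.

```bash
python3 - <<'E'
from h import *
import pickle
s,d=pickle.load(open('v.pkl','rb')); w2,_,_=pickle.load(open('v2.pkl','rb'));w,s3,d3=pickle.load(open('v3.pkl','rb'))
C=np.array([.480,-.2365]);a=np.radians(10.9);ex=np.array([np.cos(a),np.sin(a)]);ey=np.array([-ex[1],ex[0]])
P=np.array([[*(C+k*ex),z] for z in(.1135,.087) for k in(-.025,.025)])
for n,c in (('s',s),('d',d),('w2',w2),('w3',w)): print(n,proj(c,P).round(1).tolist())
print('tcp',[proj(c,[.4806,-.2365,.0954]).round(1).tolist() for c in(w,s3,d3)])
o=[]
for c,(x,y) in ((s,(185,215)),(d,(262,245)),(w2,(245,155)),(w,(215,190))): o.append(cv2.resize(c['pixels'][y:y+60,x:x+80,::-1] if c is not w else c['pixels'][y:y+90,x:x+120,::-1],(400,300),interpolation=cv2.INTER_CUBIC))
o=np.vstack([np.hstack(o[:2]),np.hstack(o[2:])]);cv2.imwrite('pics/g.png',np.clip(o*1.5,0,255).astype(np.uint8))
E
```

```text
s [[202.5, 234.1], [217.4, 239.9], [204.1, 238.6], [218.7, 244.4]]
d [[277.6, 266.6], [290.6, 257.9], [277.6, 272.1], [290.5, 263.5]]
w2 [[273.9, 219.0], [272.9, 169.4], [274.0, 211.0], [273.1, 164.7]]
w3 [[276.6, 312.6], [276.6, 226.0], [276.5, 286.9], [276.5, 209.9]]
tcp [[[276.7, 255.1]], [[211.1, 240.2]], [[284.3, 266.0]]]
```

View pics/g.png

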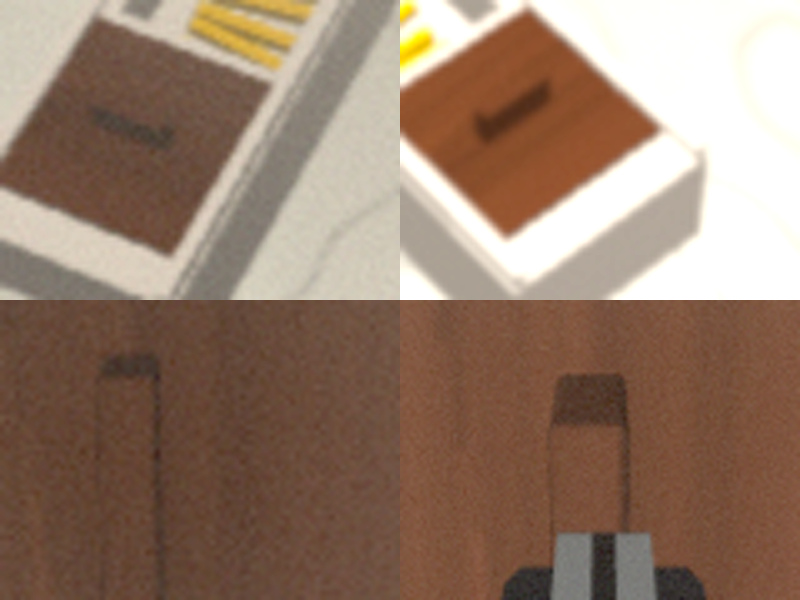

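Bar height matches 0.1135 m: its end tops project at row 226 and I see 227.5. The shut tips sit at wrist row 260, which looks like z ≈ 0.119, above the bar. I'll test by feel: lower a few mm while shut and watch the force.

{"fn": "jog_arm", "kwargs": {"motion": [{"x":0,"y":0,"z":1,"spin":0,"fingers":1},{"x":0,"y":0,"z":2,"spin":0,"fingers":1},{"x":0,"y":0,"z":3,"spin":0,"fingers":1},{"x":0,"y":0,"z":3,"spin":0,"fingers":1},{"x":0,"y":0,"z":3,"spin":0,"fingers":1}]}}

```text
clock: 3.68
eef_pos: [0.4807, -0.2365, 0.0924]
tool_rot: [0.995, 0.095, 0.0, 0.0]
ft_force: [0.9, 0.2, 0.9]
grip_width: -0.0
grasp_force: 0.0
```

{"fn": "jog_arm", "kwargs": {"motion": [{"x":0,"y":0,"z":1,"spin":0,"fingers":1},{"x":0,"y":0,"z":2,"spin":0,"fingers":1},{"x":0,"y":0,"z":3,"spin":0,"fingers":1},{"x":0,"y":0,"z":3,"spin":0,"fingers":1}]}}

```text
clock: 4.18
eef_pos: [0.4806, -0.2365, 0.0893]
tool_rot: [0.995, 0.095, -0.0, -0.0]
ft_force: [-1.2, -0.4, -0.3]
grip_width: 0.0001
grasp_force: 0.0
```

{"fn": "jog_arm", "kwargs": {"motion": [{"x":0,"y":0,"z":1,"spin":0,"fingers":1},{"x":0,"y":0,"z":2,"spin":0,"fingers":1},{"x":0,"y":0,"z":2,"spin":0,"fingers":1}]}}

```text
clock: 4.55
eef_pos: [0.4808, -0.2368, 0.0887]
tool_rot: [0.995, 0.095, 0.0, 0.0]
ft_force: [-2.5, 0.7, 6.6]
grip_width: -0.0001
grasp_force: 3.4
```

Contact came at TCP z 0.089, so the shut tips reach the bar top (0.1135) there: they stand about 24 mm behind the reported TCP, consistent with the wrist image. I'll open, shift 2 mm toward the bar's middle, go down in guarded steps and close.

{"fn": "jog_arm", "kwargs": {"motion": [{"x":0,"y":-2,"z":-8,"spin":0,"fingers":-1},{"x":0,"y":-2,"z":-8,"spin":0,"fingers":-1},{"x":0,"y":-2,"z":-8,"spin":0,"fingers":-1},{"x":0,"y":-2,"z":-8,"spin":0,"fingers":-1},{"x":0,"y":-2,"z":4,"spin":0,"fingers":-1},{"x":0,"y":-2,"z":10,"spin":0,"fingers":-1},{"x":0,"y":-2,"z":10,"spin":0,"fingers":-1}]}}

```text
clock: 5.42
eef_pos: [0.4794, -0.2342, 0.0762]
tool_rot: [0.995, 0.095, -0.001, -0.001]
ft_force: [-0.2, 0.1, 0.3]
grip_width: 0.0855
grasp_force: 0.0
```

{"fn": "jog_arm", "kwargs": {"motion": [{"x":0,"y":0,"z":4,"spin":0,"fingers":-1},{"x":0,"y":0,"z":6,"spin":0,"fingers":1},{"x":0,"y":0,"z":6,"spin":0,"fingers":1},{"x":0,"y":0,"z":6,"spin":0,"fingers":1},{"x":0,"y":0,"z":6,"spin":0,"fingers":1},{"x":0,"y":0,"z":6,"spin":0,"fingers":1},{"x":0,"y":0,"z":6,"spin":0,"fingers":1}]}}

```text
clock: 6.3
eef_pos: [0.4804, -0.2347, 0.0718]
tool_rot: [0.995, 0.095, 0.0, 0.0]
ft_force: [-0.9, -0.1, 2.3]
grip_width: 0.0105
grasp_force: 60.3
```

The grip is gripped at 60 N. Now I'll slide along caddy +y.

{"fn": "jog_arm", "kwargs": {"motion": [{"x":0,"y":-8,"z":0,"spin":0,"fingers":1},{"x":0,"y":-24,"z":0,"spin":0,"fingers":1},{"x":0,"y":-42,"z":0,"spin":0,"fingers":1},{"x":0,"y":-60,"z":0,"spin":0,"fingers":1},{"x":0,"y":-78,"z":0,"spin":0,"fingers":1},{"x":0,"y":-96,"z":0,"spin":0,"fingers":1},{"x":0,"y":-112,"z":0,"spin":0,"fingers":1},{"x":0,"y":-118,"z":0,"spin":0,"fingers":1}]}}

```text
clock: 7.3
eef_pos: [0.4575, -0.1167, 0.0717]
tool_rot: [0.995, 0.096, 0.0, -0.0]
ft_force: [-1.2, -2.8, 5.7]
grip_width: 0.0104
grasp_force: 60.7
```

{"fn": "jog_arm", "kwargs": {"motion": [{"x":0,"y":-3,"z":0,"spin":0,"fingers":1},{"x":0,"y":-6,"z":0,"spin":0,"fingers":1},{"x":0,"y":-6,"z":0,"spin":0,"fingers":1}]}}

```text
clock: 7.68
eef_pos: [0.4565, -0.1117, 0.0717]
tool_rot: [0.995, 0.096, 0.0, 0.0]
ft_force: [-1.3, -1.2, 6.4]
grip_width: 0.0105
grasp_force: 60.8
```

{"fn": "jog_arm", "kwargs": {"motion": [{"x":0,"y":-3,"z":0,"spin":0,"fingers":1},{"x":0,"y":-6,"z":0,"spin":0,"fingers":1},{"x":0,"y":-6,"z":0,"spin":0,"fingers":1}]}}

```text
clock: 8.05
eef_pos: [0.4565, -0.1119, 0.0718]
tool_rot: [0.996, 0.094, 0.0, 0.006]
ft_force: [1.0, -18.9, -0.6]
grip_width: 0.0102
grasp_force: 60.2
```

{"fn": "jog_arm", "kwargs": {"motion": [{"x":0,"y":-3,"z":0,"spin":0,"fingers":1},{"x":0,"y":-5,"z":0,"spin":0,"fingers":1},{"x":0,"y":-5,"z":0,"spin":0,"fingers":1}]}}

```text
clock: 8.43
eef_pos: [0.4566, -0.112, 0.0718]
tool_rot: [0.996, 0.092, 0.0, 0.011]
ft_force: [2.9, -32.7, -5.5]
grip_width: 0.0103
grasp_force: 59.9
```

At the stop: 33 N with no further motion. Now I'll relieve the push, release and rise.

{"fn": "jog_arm", "kwargs": {"motion": [{"x":0,"y":6,"z":0,"spin":0,"fingers":1},{"x":0,"y":10,"z":0,"spin":0,"fingers":1},{"x":0,"y":10,"z":0,"spin":0,"fingers":-1},{"x":0,"y":10,"z":0,"spin":0,"fingers":-1},{"x":0,"y":10,"z":0,"spin":0,"fingers":-1},{"x":0,"y":10,"z":0,"spin":0,"fingers":-1},{"x":0,"y":10,"z":-40,"spin":0,"fingers":-1},{"x":0,"y":10,"z":-100,"spin":0,"fingers":-1}]}}

```text
clock: 9.43
eef_pos: [0.4548, -0.1112, 0.1706]
tool_rot: [0.995, 0.095, -0.003, -0.001]
ft_force: [1.3, -0.0, 0.2]
grip_width: 0.0858
grasp_force: 0.0
```

{"fn": "jog_arm", "kwargs": {"motion": [{"x":0,"y":50,"z":-60,"spin":0,"fingers":-1},{"x":0,"y":100,"z":-80,"spin":0,"fingers":-1},{"x":-40,"y":130,"z":-80,"spin":0,"fingers":-1},{"x":-50,"y":130,"z":-80,"spin":0,"fingers":-1},{"x":-50,"y":130,"z":-80,"spin":0,"fingers":-1},{"x":-50,"y":130,"z":-80,"spin":0,"fingers":-1}]}}

```text
clock: 10.18
eef_pos: [0.4325, -0.2479, 0.2511]
tool_rot: [0.995, 0.096, -0.0, -0.0]
ft_force: [-0.1, 0.9, 0.0]
grip_width: 0.0853
grasp_force: 0.0
```

```bash
python3 - <<'E'
from h import *
import pickle
pickle.dump((snap('wrist'),snap('scene'),snap('side')),open('v4.pkl','wb'))
E
```

{"fn": "jog_arm", "kwargs": {"motion": [{"x":12,"y":-47,"z":-20,"spin":0,"fingers":-1},{"x":25,"y":-94,"z":-20,"spin":0,"fingers":-1},{"x":37,"y":-141,"z":-20,"spin":0,"fingers":-1},{"x":50,"y":-188,"z":-20,"spin":0,"fingers":-1},{"x":62,"y":-235,"z":-20,"spin":0,"fingers":-1},{"x":75,"y":-282,"z":-20,"spin":0,"fingers":-1},{"x":88,"y":-329,"z":-20,"spin":0,"fingers":-1},{"x":100,"y":-376,"z":-20,"spin":0,"fingers":-1}]}}

```text
clock: 11.32
eef_pos: [0.4647, 0.1169, 0.2715]
tool_rot: [0.993, 0.116, -0.001, -0.011]
ft_force: [0.2, -0.0, -1.5]
grip_width: 0.0853
grasp_force: 0.0
```

{"fn": "jog_arm", "kwargs": {"motion": [{"x":0,"y":0,"z":0,"spin":0,"fingers":-1},{"x":0,"y":0,"z":0,"spin":0,"fingers":-1}]}}

```text
clock: 11.58
eef_pos: [0.4649, 0.113, 0.2712]
tool_rot: [0.994, 0.112, -0.002, -0.01]
ft_force: [-0.5, -0.1, -0.6]
grip_width: 0.0853
grasp_force: 0.0
```

```bash
python3 - <<'E'
from h import *
import pickle
w5,s5,d5=snap('wrist'),snap('scene'),snap('side')
pickle.dump((w5,s5,d5),open('v5.pkl','wb'))
w,s,d=pickle.load(open('v4.pkl','rb'))
f=lambda i,W,H:cv2.resize(i[:,:,::-1],(W,H),interpolation=cv2.INTER_CUBIC)
print(proj(w,[.483,-.2495,.08]),proj(w5,[.512,.15,.08]),proj(s,[.483,-.2495,.08]),proj(d,[.483,-.2495,.08]))
o=np.vstack([np.hstack([f(w['pixels'],400,300),f(w5['pixels'],400,300)]),np.hstack([f(s5['pixels'][190:295,160:300],400,300),f(d5['pixels'][215:320,230:370],400,300)])])
cv2.imwrite('pics/i.png',o)
E
```

```text
[[287.37111607 139.42493025]] [[256.40078473 132.90836926]] [[209.67584175 246.28916113]] [[287.11119257 271.92142013]]
```

View pics/i.png

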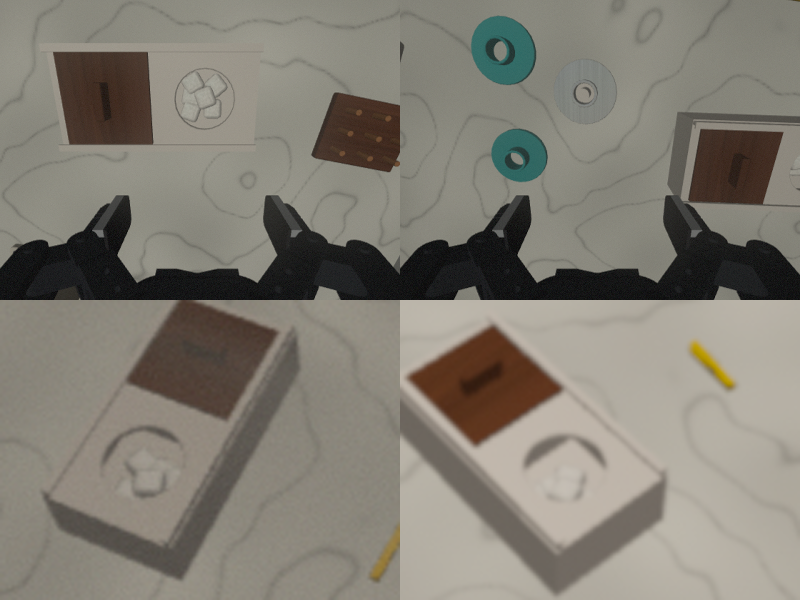

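The wrist view at the well shows its rim circle at full-frame (286,137.5), radius about 42, with white pods inside, and the cover at home. The wrist view at the lids shows the grey lid with its knob at (260,129), next to two turquoise ones. I'll refine by circle fits and triangulate.

```bash
cat > n.py <<'E'
from h import *
import pickle
w4,s4,d4=pickle.load(open('v4.pkl','rb'));w5,s5,d5=pickle.load(open('v5.pkl','rb'))
def ell(c,u,v,r0,r1,pol,asp=1.0,tilt=0,it=4):
    # radial gradient edge points -> ellipse fit
    g=cv2.GaussianBlur(cv2.cvtColor(c['pixels'],cv2.COLOR_RGB2GRAY),(0,0),1.).astype(np.float32)
    for _ in range(it):
        th=np.linspace(0,2*np.pi,180,endpoint=False);r=np.arange(r0,r1,.25)
        X=(u+np.outer(np.cos(th),r)).astype(np.float32);Y=(v+asp*np.outer(np.sin(th),r)).astype(np.float32)
        p=cv2.remap(g,X,Y,cv2.INTER_LINEAR);D=pol*np.gradient(p,axis=1) if pol else abs(np.gradient(p,axis=1))
        k=D.argmax(1);i=np.arange(180);P=np.stack([X[i,k],Y[i,k]],1)
        rr=r[k];P=P[abs(rr-np.median(rr))<2.5]
        E=cv2.fitEllipseDirect(P.astype(np.float32));u,v=E[0]
    return np.round(E[0],1),np.round(E[1],1),len(P)
print('well w',ell(w4,286,137.5,36,48,0))
print('disc w',ell(w5,260.4,128,36,50,0))
print('collar w',ell(w5,259.5,130,11,22,0),'knob w',ell(w5,260.4,129,4,11,-1))
print(readout.get_obs()['eef_pos'],readout.get_obs()['tool_rot'],readout.get_obs()['joint_pos'])
E
python3 n.py
```

```text
well w (array([286.1, 137.3]), array([82.1, 83.6]), 146)
disc w (array([259.3, 127.8]), array([89.3, 91.7]), 171)
collar w (array([258.2, 130. ]), array([25.6, 26.8]), 133) knob w (array([259.6, 129. ]), array([ 7.6, 11.1]), 131)
[0.46494709 0.11265348 0.27149871] [ 0.99367456  0.11179949 -0.00139245 -0.01047829] [0.22320335 0.17904206 0.09498575 1.48718299 0.02113656 3.14071133]
```

```bash
cat >> n.py <<'E'
print('well plane',plane(w4,286.1,137.3,.08).round(4))
ws=ell(s4,210,248,13,22,0,.8);wd=ell(d4,287.8,275,12,22,0,.8);print('well s,d',ws,wd)
print(' pl',plane(s4,*ws[0],.08).round(4),plane(d4,*wd[0],.08).round(4),tri([ray(w4,286.1,137.3),ray(s4,*ws[0]),ray(d4,*wd[0])]))
ds=ell(s5,293.3,176.7,11,20,0,.8);dd=ell(d5,239.3,200.3,11,20,0,.75);print('disc s,d',ds,dd)
print(' pl .027',plane(w5,259.3,127.8,.027).round(4),plane(s5,*ds[0],.027).round(4),plane(d5,*dd[0],.027).round(4),tri([ray(w5,259.3,127.8),ray(s5,*ds[0]),ray(d5,*dd[0])]))
print('knobtop .081',plane(w5,259.6,129,.081).round(4),plane(s5,293,165.7,.081).round(4),plane(d5,239,191,.081).round(4),tri([ray(w5,259.6,129),ray(s5,293,165.7),ray(d5,239,191)]))
print('collartop .053',plane(w5,258.2,130,.053).round(4))
E
python3 n.py | tail -7
```

```text
well plane [ 0.4848 -0.2478  0.08  ]
well s,d (array([208.5, 246. ]), array([23.3, 28.6]), 155) (array([287.2, 273.1]), array([22.8, 29.8]), 127)
 pl [ 0.4795 -0.2507  0.08  ] [ 0.4811 -0.2534  0.08  ] (array([ 0.48199803, -0.24999918,  0.07814711]), [np.float64(0.003423532361140303), np.float64(0.0031557583259556867), np.float64(0.00184434567528675)])
disc s,d (array([293.2, 176.5]), array([26.5, 33.1]), 124) (array([237.9, 199. ]), array([27.4, 35.9]), 149)
 pl .027 [0.5142 0.151  0.027 ] [0.5157 0.1464 0.027 ] [0.5085 0.1505 0.027 ] (array([0.51221155, 0.15218909, 0.02155413]), [np.float64(0.0017862803319681163), np.float64(0.0018522101631526229), np.float64(0.003308202353700889)])
knobtop .081 [0.5169 0.1474 0.081 ] [0.5127 0.1492 0.081 ] [0.5081 0.133  0.081 ] (array([0.51330757, 0.14816052, 0.07291779]), [np.float64(0.0029637260150514287), np.float64(0.006112308058265958), np.float64(0.005219252639815416)])
collartop .053 [0.5133 0.1503 0.053 ]
```

{"fn": "jog_arm", "kwargs": {"motion": [{"x":0,"y":-5,"z":0,"spin":-10,"fingers":-1},{"x":0,"y":-10,"z":0,"spin":-20,"fingers":-1},{"x":0,"y":-15,"z":0,"spin":-30,"fingers":-1},{"x":0,"y":-20,"z":0,"spin":-40,"fingers":-1},{"x":0,"y":-25,"z":0,"spin":-50,"fingers":-1},{"x":20,"y":-25,"z":0,"spin":-60,"fingers":-1},{"x":40,"y":-25,"z":0,"spin":-70,"fingers":-1},{"x":55,"y":-25,"z":0,"spin":-80,"fingers":-1}]}}

```text
clock: 12.72
eef_pos: [0.5137, 0.1495, 0.2721]
tool_rot: [0.687, 0.726, 0.006, -0.009]
ft_force: [0.5, 0.0, 0.6]
grip_width: 0.0857
grasp_force: 0.0
```

{"fn": "jog_arm", "kwargs": {"motion": [{"x":0,"y":0,"z":0,"spin":0,"fingers":-1},{"x":0,"y":0,"z":0,"spin":0,"fingers":-1}]}}

```text
clock: 12.98
eef_pos: [0.5124, 0.1498, 0.2719]
tool_rot: [0.69, 0.724, 0.005, -0.009]
ft_force: [0.2, -0.3, 0.2]
grip_width: 0.0852
grasp_force: 0.0
```

```bash
cat > n2.py <<'E'
from h import *
import pickle,re
src=open('n.py').read().split("print('well w'")[0];exec(src)
w6=snap('wrist');pickle.dump(w6,open('v6.pkl','wb'))
p=proj(w6,[[.5135,.150,.027],[.5135,.150,.053],[.5135,.150,.081]]);print(p.round(1).tolist())
d6=ell(w6,*p[0],36,52,0);print('disc',d6,plane(w6,*d6[0],.027).round(4))
print('tri disc',tri([ray(w6,*d6[0]),ray(w5,259.3,127.8)]))
k6=ell(w6,*p[2],4,11,-1);print('knob',k6,plane(w6,*k6[0],.081).round(4),tri([ray(w6,*k6[0]),ray(w5,259.6,129)]))
c=cv2.resize(w6['pixels'][60:240,170:410,::-1],(800,600),interpolation=cv2.INTER_CUBIC);cv2.imwrite('pics/j.png',c)
o=readout.get_obs();from scipy.spatial.transform import Rotation as Ro
print(Ro.from_quat(o['tool_rot']).as_matrix().round(4),o['eef_pos'],o['joint_pos'])
E
python3 n2.py
```

```text
[[276.6, 176.7], [276.6, 180.6], [276.6, 185.3]]
disc (array([275.2, 174. ]), array([84.6, 85.4]), 180) [0.5115 0.1535 0.027 ]
tri disc (array([0.51237437, 0.15147326, 0.01397166]), [np.float64(0.0009110154869665125), np.float64(0.0009110154869664208)])
knob (array([275.3, 184. ]), array([16.1, 18.4]), 180) [0.5119 0.1515 0.081 ] (array([0.51371957, 0.14797514, 0.06142466]), [np.float64(0.0017623560402074596), np.float64(0.0017623560402075173)])
[[-0.049   0.9988 -0.0054]
 [ 0.9986  0.0491  0.0206]
 [ 0.0209 -0.0044 -0.9998]] [0.51238364 0.14989219 0.27210579] [0.27147345 0.29270452 0.24368681 1.52142429 0.02133649 1.79319407]
```

View pics/j.png

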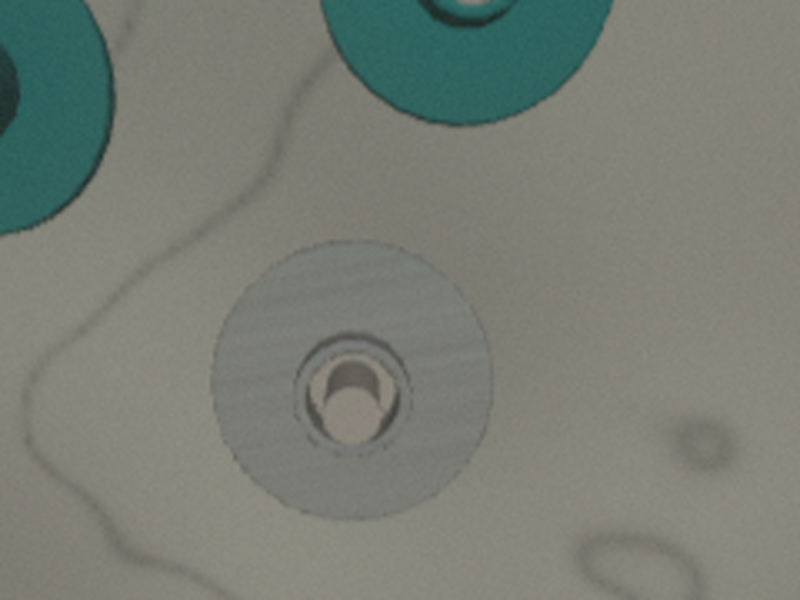

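The crop shows the grey lid with the white knob rising through the collar: knob top at crop (352,416), full-frame (275.6,184.8), and disc centre at (275.6,174). The knob is at about (0.513,0.1505). I'll descend to leave the tips at z ≈ 0.0585, above the collar top at 0.053 and below the knob top at 0.081.

{"fn": "jog_arm", "kwargs": {"motion": [{"x":-1,"y":0.5,"z":50,"spin":0,"fingers":-1},{"x":-2,"y":1,"z":100,"spin":0,"fingers":-1},{"x":-3,"y":1,"z":150,"spin":0,"fingers":-1},{"x":-4,"y":1.5,"z":190,"spin":0,"fingers":-1},{"x":-4.5,"y":1.5,"z":215,"spin":0,"fingers":-1},{"x":-4.5,"y":1.5,"z":230,"spin":0,"fingers":-1},{"x":-4.5,"y":1.5,"z":238,"spin":0,"fingers":-1},{"x":-4.5,"y":1.5,"z":238,"spin":0,"fingers":-1}]}}

```text
clock: 14.02
eef_pos: [0.5136, 0.1511, 0.0342]
tool_rot: [0.689, 0.725, 0.006, -0.009]
ft_force: [0.1, -0.7, 0.8]
grip_width: 0.0853
grasp_force: 0.0
```

{"fn": "jog_arm", "kwargs": {"motion": [{"x":0,"y":0,"z":0,"spin":0,"fingers":-0.2},{"x":0,"y":0,"z":0,"spin":0,"fingers":0.2},{"x":0,"y":0,"z":0,"spin":0,"fingers":1},{"x":0,"y":0,"z":0,"spin":0,"fingers":1},{"x":0,"y":0,"z":0,"spin":0,"fingers":1},{"x":0,"y":0,"z":0,"spin":0,"fingers":1}]}}

```text
clock: 14.78
eef_pos: [0.5132, 0.151, 0.034]
tool_rot: [0.688, 0.725, 0.006, -0.009]
ft_force: [-2.4, -0.2, 3.9]
grip_width: 0.018
grasp_force: 58.6
```

{"fn": "jog_arm", "kwargs": {"motion": [{"x":0,"y":0,"z":-5,"spin":0,"fingers":1},{"x":0,"y":0,"z":-15,"spin":0,"fingers":1},{"x":0,"y":0,"z":-35,"spin":0,"fingers":1},{"x":0,"y":0,"z":-60,"spin":0,"fingers":1},{"x":0,"y":0,"z":-85,"spin":0,"fingers":1},{"x":0,"y":0,"z":-110,"spin":0,"fingers":1},{"x":0,"y":0,"z":-130,"spin":0,"fingers":1},{"x":0,"y":0,"z":-140,"spin":0,"fingers":1}]}}

```text
clock: 15.78
eef_pos: [0.5149, 0.1482, 0.1754]
tool_rot: [0.689, 0.725, 0.007, -0.008]
ft_force: [0.1, 0.0, -4.5]
grip_width: 0.0179
grasp_force: 58.8
```

{"fn": "jog_arm", "kwargs": {"motion": [{"x":0,"y":0,"z":0,"spin":0,"fingers":1},{"x":0,"y":0,"z":0,"spin":0,"fingers":1}]}}

```text
clock: 16.02
eef_pos: [0.5135, 0.1479, 0.1729]
tool_rot: [0.689, 0.725, 0.005, -0.009]
ft_force: [-0.6, 0.2, -3.8]
grip_width: 0.018
grasp_force: 58.8
```

{"fn": "jog_arm", "kwargs": {"motion": [{"x":-8,"y":-1,"z":-8,"spin":0,"fingers":1},{"x":-28,"y":-3.5,"z":-8,"spin":0,"fingers":1},{"x":-56,"y":-7,"z":-8,"spin":0,"fingers":1},{"x":-88,"y":-11,"z":-8,"spin":0,"fingers":1},{"x":-120,"y":-15,"z":-8,"spin":0,"fingers":1},{"x":-152,"y":-19,"z":-8,"spin":0,"fingers":1},{"x":-184,"y":-23,"z":-8,"spin":0,"fingers":1},{"x":-214,"y":-27,"z":-8,"spin":0,"fingers":1}]}}

```text
clock: 17.02
eef_pos: [0.4975, -0.0696, 0.1774]
tool_rot: [0.689, 0.725, 0.005, -0.009]
ft_force: [0.8, 0.0, -2.9]
grip_width: 0.0179
grasp_force: 58.8
```

{"fn": "jog_arm", "kwargs": {"motion": [{"x":-30,"y":-4,"z":0,"spin":0,"fingers":1},{"x":-60,"y":-8,"z":0,"spin":0,"fingers":1},{"x":-90,"y":-11,"z":0,"spin":0,"fingers":1},{"x":-120,"y":-15,"z":0,"spin":0,"fingers":1},{"x":-150,"y":-18.5,"z":0,"spin":0,"fingers":1},{"x":-172,"y":-21.5,"z":0,"spin":0,"fingers":1},{"x":-181,"y":-22.5,"z":0,"spin":0,"fingers":1},{"x":-181,"y":-22.5,"z":0,"spin":0,"fingers":1}]}}

```text
clock: 18.02
eef_pos: [0.4846, -0.2496, 0.1736]
tool_rot: [0.689, 0.725, 0.006, -0.009]
ft_force: [0.0, 0.2, -3.0]
grip_width: 0.0179
grasp_force: 58.8
```

{"fn": "jog_arm", "kwargs": {"motion": [{"x":0,"y":0,"z":0,"spin":0,"fingers":1},{"x":0,"y":0,"z":0,"spin":0,"fingers":1}]}}

```text
clock: 18.27
eef_pos: [0.4853, -0.2482, 0.1739]
tool_rot: [0.688, 0.726, 0.006, -0.009]
ft_force: [-0.2, -0.0, -3.0]
grip_width: 0.0183
grasp_force: 58.8
```

```bash
python3 - <<'E'
from h import *
import pickle
w,s,d=snap('wrist'),snap('scene'),snap('side');pickle.dump((w,s,d),open('v7.pkl','wb'))
f=lambda i,W,H:cv2.resize(i[:,:,::-1],(W,H),interpolation=cv2.INTER_CUBIC)
o=np.vstack([np.hstack([f(w['pixels'],400,300),np.zeros((300,400,3),np.uint8)]),np.hstack([f(s['pixels'][170:290,160:320],400,300),f(d['pixels'][200:320,210:370],400,300)])])
cv2.imwrite('pics/k.png',o)
o=readout.get_obs();print(o['eef_pos'],o['tool_rot'],o['joint_pos'])
E
```

```text
[ 0.48535241 -0.24843481  0.17384772] [ 0.68814213  0.72549723  0.00576751 -0.00899565] [-0.48273364  0.35747848  0.08071489  1.30819726  0.01600451  1.03511208]
```

View pics/k.png

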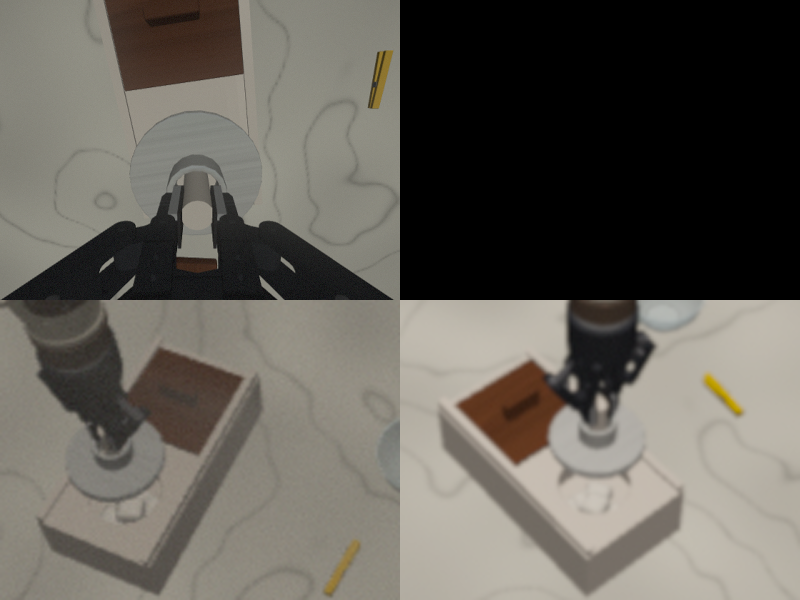

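The view shows both lids held together by the knob, hanging over the well mouth and level; the wrist view shows the disc at (196,170). I'll compare the disc against the well in the same cameras, which cancels their bias.

```bash
python3 - <<'E'
from h import *
import pickle
exec(open('n.py').read().split("print('well w'")[0])
w,s,d=pickle.load(open('v7.pkl','rb'))
for n,c,wl in(('s',s,(.4795,-.2507)),('d',d,(.4811,-.2534))):
    p=proj(c,[.4853,-.2482,.167])[0];e=ell(c,p[0],p[1],14,26,0,.8);x=plane(c,*e[0],.167);print(n,p.round(1),e,x.round(4),'minus well',(x[:2]-wl).round(4))
E
```

```text
s [205.4 231.2] (array([205.9, 233.3]), array([33.9, 41.4]), 146) [ 0.4908 -0.2525  0.167 ] minus well [ 0.0113 -0.0018]
d [287.8 252.6] (array([288.6, 255.1]), array([33. , 39.8]), 143) [ 0.4828 -0.257   0.167 ] minus well [ 0.0017 -0.0036]
```

{"fn": "jog_arm", "kwargs": {"motion": [{"x":-1,"y":-1.5,"z":8,"spin":0,"fingers":1},{"x":-2,"y":-2.5,"z":20,"spin":0,"fingers":1},{"x":-2,"y":-2.5,"z":32,"spin":0,"fingers":1},{"x":-2,"y":-2.5,"z":42,"spin":0,"fingers":1},{"x":-2,"y":-2.5,"z":50,"spin":0,"fingers":1},{"x":-2,"y":-2.5,"z":56,"spin":0,"fingers":1},{"x":-2,"y":-2.5,"z":60,"spin":0,"fingers":1},{"x":-2,"y":-2.5,"z":60,"spin":0,"fingers":1}]}}

```text
clock: 19.42
eef_pos: [0.4824, -0.2498, 0.1136]
tool_rot: [0.688, 0.725, 0.006, -0.009]
ft_force: [0.2, 0.6, -2.7]
grip_width: 0.0176
grasp_force: 58.8
```

{"fn": "jog_arm", "kwargs": {"motion": [{"x":0,"y":0,"z":2,"spin":0,"fingers":1},{"x":0,"y":0,"z":4,"spin":0,"fingers":1},{"x":0,"y":0,"z":6,"spin":0,"fingers":1},{"x":0,"y":0,"z":8,"spin":0,"fingers":1},{"x":0,"y":0,"z":10,"spin":0,"fingers":1},{"x":0,"y":0,"z":10,"spin":0,"fingers":1}]}}

```text
clock: 20.18
eef_pos: [0.4823, -0.2496, 0.1035]
tool_rot: [0.689, 0.725, 0.006, -0.009]
ft_force: [-0.2, -0.8, -3.0]
grip_width: 0.018
grasp_force: 58.8
```

{"fn": "jog_arm", "kwargs": {"motion": [{"x":0,"y":0,"z":1,"spin":0,"fingers":1},{"x":0,"y":0,"z":2,"spin":0,"fingers":1},{"x":0,"y":0,"z":3,"spin":0,"fingers":1},{"x":0,"y":0,"z":4,"spin":0,"fingers":1},{"x":0,"y":0,"z":4,"spin":0,"fingers":1}]}}

```text
clock: 20.8
eef_pos: [0.4824, -0.2497, 0.1003]
tool_rot: [0.689, 0.725, 0.006, -0.009]
ft_force: [-2.5, -0.1, 2.5]
grip_width: 0.018
grasp_force: 59.4
```

{"fn": "jog_arm", "kwargs": {"motion": [{"x":0,"y":0,"z":1,"spin":0,"fingers":1},{"x":0,"y":0,"z":1,"spin":0,"fingers":1}]}}

```text
clock: 21.05
eef_pos: [0.4822, -0.2498, 0.1001]
tool_rot: [0.689, 0.725, 0.006, -0.009]
ft_force: [-3.6, 1.3, 7.4]
grip_width: 0.0178
grasp_force: 59.9
```

Contact at TCP z 0.100 matches full seating. Release, and check step by step.

{"fn": "jog_arm", "kwargs": {"motion": [{"x":0,"y":0,"z":0,"spin":0,"fingers":-1},{"x":0,"y":0,"z":0,"spin":0,"fingers":-1},{"x":0,"y":0,"z":0,"spin":0,"fingers":-1},{"x":0,"y":0,"z":0,"spin":0,"fingers":-1},{"x":0,"y":0,"z":0,"spin":0,"fingers":-1}]}}

```text
clock: 21.68
eef_pos: [0.4824, -0.2496, 0.0986]
tool_rot: [0.688, 0.725, 0.006, -0.009]
ft_force: [-0.3, -0.1, 0.4]
grip_width: 0.0857
grasp_force: 0.0
```

```bash
python3 - <<'E'
from h import *
import pickle
exec(open('n.py').read().split("print('well w'")[0])
w,s,d=snap('wrist'),snap('scene'),snap('side');pickle.dump((w,s,d),open('v8.pkl','wb'))
for n,c in(('s',s),('d',d)):
    p=proj(c,[.4825,-.2497,.09])[0];e=ell(c,p[0],p[1],13,26,0,.8)
    print(n,p.round(1),e,[plane(c,*e[0],z).round(4)[:2] for z in(.087,.093,.1)])
o=readout.get_obs();print(o['eef_pos'],o['ft_force'],o['grip_width'])
E
```

```text
s [208.9 244.6] (array([209.8, 244.2]), array([36.8, 44.8]), 130) [array([ 0.4822, -0.2462]), array([ 0.4852, -0.2482]), array([ 0.4888, -0.2505])]
d [287. 270.] (array([288.9, 270.8]), array([34.1, 41. ]), 106) [array([ 0.487 , -0.2531]), array([ 0.4847, -0.257 ]), array([ 0.482 , -0.2616])]
[ 0.48243623 -0.24955861  0.09870389] [-0.09237657 -0.02132704  0.27887841] 0.08519708805026067
```

The disc is seen at (≈0.484,-0.250) at about seat height, consistent with seated. Now I'll lower the open fingers around the collar.

{"fn": "jog_arm", "kwargs": {"motion": [{"x":0,"y":0,"z":6,"spin":0,"fingers":-1},{"x":0,"y":0,"z":12,"spin":0,"fingers":-1},{"x":0,"y":0,"z":17,"spin":0,"fingers":-1},{"x":0,"y":0,"z":20.5,"spin":0,"fingers":-1},{"x":0,"y":0,"z":20.5,"spin":0,"fingers":-1}]}}

```text
clock: 22.45
eef_pos: [0.482, -0.249, 0.0778]
tool_rot: [0.689, 0.725, 0.006, -0.009]
ft_force: [-0.3, 1.3, 0.0]
grip_width: 0.0854
grasp_force: 0.0
```

{"fn": "jog_arm", "kwargs": {"motion": [{"x":0,"y":0,"z":0,"spin":0,"fingers":-0.5},{"x":0,"y":0,"z":0,"spin":0,"fingers":-0.2},{"x":0,"y":0,"z":0,"spin":0,"fingers":0},{"x":0,"y":0,"z":0,"spin":0,"fingers":0.2},{"x":0,"y":0,"z":0,"spin":0,"fingers":0.6},{"x":0,"y":0,"z":0,"spin":0,"fingers":1},{"x":0,"y":0,"z":0,"spin":0,"fingers":1}]}}

```text
clock: 23.32
eef_pos: [0.4826, -0.2493, 0.079]
tool_rot: [0.689, 0.725, 0.006, -0.008]
ft_force: [-1.5, 1.0, 5.4]
grip_width: 0.0415
grasp_force: 60.2
```

The collar is gripped (41.5 mm reading, with the usual −2 mm bias, for 44 mm). I'll lift straight up, compensating the slight tool tilt.

{"fn": "jog_arm", "kwargs": {"motion": [{"x":0,"y":0,"z":-2,"spin":0,"fingers":1},{"x":0.1,"y":0,"z":-5,"spin":0,"fingers":1},{"x":0.2,"y":0,"z":-9,"spin":0,"fingers":1},{"x":0.3,"y":0,"z":-14,"spin":0,"fingers":1},{"x":0.4,"y":-0.1,"z":-20,"spin":0,"fingers":1},{"x":0.5,"y":-0.1,"z":-26,"spin":0,"fingers":1},{"x":0.6,"y":-0.2,"z":-30,"spin":0,"fingers":1},{"x":0.6,"y":-0.2,"z":-30,"spin":0,"fingers":1}]}}

```text
clock: 24.32
eef_pos: [0.4825, -0.2494, 0.1088]
tool_rot: [0.689, 0.725, 0.006, -0.009]
ft_force: [0.3, -0.7, -2.1]
grip_width: 0.0414
grasp_force: 60.8
```

```bash
python3 - <<'E'
from h import *
o=readout.get_obs();print(o['eef_pos'],o['ft_force'],o['grip_width'],o['grasp_force'])
E
```

```text
[ 0.48253959 -0.24936546  0.10875524] [ 0.33656928 -0.67527847 -2.06816936] 0.04144565164795077 60.75386580079794
```

{"fn": "jog_arm", "kwargs": {"motion": [{"x":0.2,"y":0,"z":-6,"spin":0,"fingers":1},{"x":0.4,"y":-0.1,"z":-15,"spin":0,"fingers":1},{"x":0.5,"y":-0.1,"z":-25,"spin":0,"fingers":1},{"x":0.7,"y":-0.2,"z":-36,"spin":0,"fingers":1},{"x":0.9,"y":-0.2,"z":-47,"spin":0,"fingers":1},{"x":1.1,"y":-0.3,"z":-56,"spin":0,"fingers":1},{"x":1.3,"y":-0.3,"z":-63,"spin":0,"fingers":1},{"x":1.3,"y":-0.3,"z":-66,"spin":0,"fingers":1}]}}

```text
clock: 25.32
eef_pos: [0.4824, -0.2494, 0.1748]
tool_rot: [0.689, 0.725, 0.006, -0.009]
ft_force: [-0.1, -0.5, -1.6]
grip_width: 0.0415
grasp_force: 60.8
```

{"fn": "jog_arm", "kwargs": {"motion": [{"x":0,"y":0,"z":0,"spin":0,"fingers":1},{"x":0,"y":0,"z":0,"spin":0,"fingers":1},{"x":0,"y":0,"z":0,"spin":0,"fingers":1},{"x":0,"y":0,"z":0,"spin":0,"fingers":1}]}}

```text
clock: 25.82
eef_pos: [0.4821, -0.2492, 0.174]
tool_rot: [0.689, 0.725, 0.006, -0.009]
ft_force: [0.2, 0.2, -1.8]
grip_width: 0.0416
grasp_force: 60.8
```

```bash
python3 - <<'E'
from h import *
exec(open('n.py').read().split("print('well w'")[0])
s,d=snap('scene'),snap('side')
o=readout.get_obs();print(o['eef_pos'],o['ft_force'],o['grip_width'],o['grasp_force'],abs(o['joint_vel']).max())
for n,c in(('s',s),('d',d)):
    p=proj(c,[.4825,-.2494,.185])[0];e=ell(c,p[0],p[1],14,26,0,.8);print(n,p.round(1),e)
    print(' tilted? axes ok; white flange/knob bright at',[(z,c['pixels'][int(q[1]),int(q[0])].tolist()) for z in(.088,.11,.13,.145) for q in proj(c,[.4825,-.2494,z])])
E
```

```text
[ 0.48215384 -0.24924697  0.17414714] [ 0.49545488  0.97404397 -2.75462943] 0.04140475551819003 60.82028042525053 0.0017745317832909059
s [203.3 227.7] (array([203.1, 230.3]), array([33.5, 41.1]), 140)
 tilted? axes ok; white flange/knob bright at [(0.088, [92, 92, 86]), (0.11, [129, 127, 120]), (0.13, [131, 127, 123]), (0.145, [127, 125, 119])]
d [287.2 249.2] (array([288.3, 250.4]), array([33.9, 40. ]), 125)
 tilted? axes ok; white flange/knob bright at [(0.088, [123, 115, 106]), (0.11, [154, 151, 145]), (0.13, [182, 178, 172]), (0.145, [180, 177, 170])]
```

```bash
python3 -c "
from workcell import bot
print(bot.job_done())"
```

```text
the job is handed in; nothing more can be done
None
```

I handed the job in at about 26 s of the 72 s limit, with no verdict shown: the cover is home against its stop, the inner lid was lowered to full seating height in the well, and the outer lid is held still by its collar about 100 mm above the deck. After the lift I did not image the inner lid or the cover again, so "inner lid undisturbed" rests on the wrist load, which suggests only one lid is being held.

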